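# Bring the test spot under the probe and hold out the sprung lamp

### The job

Ready this circuit board for a look at its test spot: slide the grey board carrier (it has a blue grip) flat along the bench until the red spot on the board sits right under the tip of the fixed probe needle, and let go of it there. Then take the orange pull tab of the little sprung lamp and pull its telescoping rod out of the yellow sleeve just until the whole red band on the rod has come out and its rear edge is level with the sleeve's mouth, and finish while still holding the tab, keeping the rod steady at that mark, with the spot still under the needle. Do not knock the probe, and leave the solder spool, the bottle and the wooden block with boards where they stand.

Things in the scene. Friction and masses are not known exactly. Their poses are not given: they have to be found in the camera images.
- carrier: Loose grey board carrier with a green circuit board on it, 160 x 110 mm, tray 8 mm thick, board top 11.5 mm above the bench (small parts on it up to 16.5 mm), 0.3 to 0.56 kg. Origin: centre of its underside, on the bench; x along its length from the grip end to the spot end, z up.
- carrier_grip (a point): Point in the carrier's upright blue grip, 40 mm above the bench, 55 mm from the carrier's centre towards its -x end; the grip is a solid block 24 mm (carrier x) by 20 mm (carrier y), rising from 8 to 58 mm above the bench. Axes as the carrier's.
- spot (a point): Centre of the red test spot (14 mm across, in a 20 mm white ring) on the board, 12.5 mm above the bench, 45 mm from the carrier's centre towards +x, so 100 mm from the grip. Axes as the carrier's.
- station: The fixed probe and lamp station. Origin: on the bench right under the needle tip; +x points roughly away from the robot (turned up to 0.3 rad about the vertical), +y towards the lamp's sleeve. A grey rail 12 mm high lies along y at x 90 to 130 mm; a steel column 165 mm high stands at (x 100, y -90 mm), with a steel arm 130 mm above the bench from there to the probe.
- probe: The fixed upright probe at the station's origin: a brass pin of 4 mm radius with a pointed steel tip, straight below a black holder of 9 mm radius that spans 85 to 140 mm above the bench. Origin and axes as the station's.
- needle_tip (a point): The very tip of the probe needle, 19 mm above the bench (6.5 mm over the spot when it is beneath). Axes as the station's.
- sleeve_mouth (a point): Centre of the mouth of the fixed yellow sleeve (black collar of 15.5 mm radius), 70 mm above the bench, at station (x 0, y +215 mm) from the needle. The sleeve lies level, 110 mm long, running on from here to station +y; the rod comes out to station -y, towards the needle. Axes as the station's.
- ext_rod (a joint): How far the steel rod (14 mm thick) is pulled out, in m: 0 is home, 0.085 the stop. At 0.060 it is at its mark: the rear edge of its 10 mm red band (hidden in the sleeve before) is level with the sleeve's mouth. It grows as the tab moves to station -y. The spring always pulls it home: 3.3 N at 0, 9.9 N at the mark; let go, it goes back.
- lamp (a point): Centre of the small white lamp (24 mm radius) at the rod's end, 90 mm from the tab towards station -y; it spans about 45 to 95 mm above the bench and moves with the rod.
- tab_grip (a point): Grip point of the upright orange pull tab, which is fixed on the rod and moves with it: 20 mm (station x) by 18 mm (station y), from 60 to 120 mm above the bench. This point is on its axis, 103 mm above the bench, 30 mm from the sleeve's mouth when the rod is home. Pinch it across station x, from above (the rod's top is at 77 mm). Axes as the station's.
- spool: Bystander: aluminium spool, 56 mm across, 46 mm high, standing. Origin: centre of its underside.
- bottle: Bystander: amber bottle, 44 mm across, 100 mm high. Origin: centre of its underside.
- board_block: Bystander: wooden block 60 x 50 x 22 mm with two green boards standing in it, 70 mm high in all. Origin: centre of its underside.
Not all that is in view belongs to the job. Of the things shaped like the carrier, the grey one is meant.

How it is judged:
By the outcome, as a careful person would: the job done as asked, in the order asked, and still so for the second after the job is handed in, while the arm keeps its last pose, push and grip.
It also fails if it takes over 51 s, if anything falls off the work surface, if the arm or the gripper's body presses on something with over 40 N, if the wrist force passes 120 N, or if a joint passes its speed limit or range.

### The arm

A 7-joint arm with a two-finger parallel gripper is mounted at the origin on the work surface. World frame = base frame: x ahead of the robot, y to its left, z up, the work surface at z = 0. Lengths are in m, angles in rad, forces in N, time in s.
With the tool pointing down it reaches from about 0.4 to 0.85 m from the base axis. Payload 4.4 kg.
Tool frame: the origin (TCP) lies between the finger pads, 19 mm behind the fingertips; this is the grasp point; x points along the fingers, z is the direction in which the jaws open and shut, and the axes are right-handed (so a half turn about x gives the same grasp; the last joint's range is limited). The gripper opens to 94 mm and grips with 3 to 60 N. Pads are 16 mm wide; open, the fingers measure 119 mm over their backs; the gripper's body (75 mm by 177 mm) begins 78 mm behind the grasp point.
Start: joints at [-1.25, 0.628, 0.038, 1.517, -0.027, 0.996, -0.02], TCP at [0.245, 0.602, 0.224] pointing down, gripper open.
Joint ranges: [-3.06, 3.06], [-0.37, 2.12], [-1.25, 1.32], [0.18, 2.47], [-1.1, 4.24], [0.23, 1.98], [-2.94, 2.94]. Speed limits (rad/s): [2.57, 2.57, 3.14, 3.14, 3.14, 3.14, 3.14].

### API

Orientations are given as a rotation vector (axis times angle).
In Python, from workcell import env gives the robot as it stands.
- The arm moves only by the shell command python3 -m handwheel 'ROWS'. ROWS is JSON, a list of rows, each an object of numbers: "tx", "ty", "tz": the shift along the tool's x, y, z in m; "ax", "ay", "az": the turn, a rotation vector about the tool's x, y, z in rad; "claw": the gripper command: -1 is shut, 1 is fully open, values between are in proportion. A call has 1 to 10 rows; each row shifts and turns the commanded pose from where the row before left it, along the tool's axes as they then stand; what a row does not reach is not made up. A row lasts 1/12 s, in which the tool goes at most 41.7 mm and 7.16 degrees, less where a joint would pass 70% of its speed; a pose out of reach is approached as far as the arm can. A call is refused whole if a number of a shift passes 0.0417 or a number of a turn 0.125, either way. A call with a gripper value outside its range is refused whole. The fingers move at their own pace and stop on an object; the grip force is fixed at half the most. Time passes only in rows, so rows that do not move let the fingers close. It gives the time, the measured TCP pose, the force and the opening at its end, in the units of the state.
- env.observe(): the state, without advancing time (a new reading comes with each control period).
- env.grab_frame(name): name is "side" or "top"; returns (picture, depth): 480x640x3 uint8, red, green, blue; 480x640 float32, m along the optical axis (not along the pixel's ray), 0 where there is no reading.
- env.calibration(name): a dict with "intrinsics" (3x3 intrinsics, pixels), "rvec" (rotation vector, rad) and "tvec" (3), from world to camera coordinates, as OpenCV has them. Camera axes: x right, y down, z forward; pixel columns grow to the right and rows downward; lengths in m; the calibration is good to about 2 mm. A picture is of the moment at which its call begins. calibration takes no time and is no camera call.
- env.close_job(): hands the job in, once; it reports no verdict.
The state is a dict: "t": time; "qpos": joint angles; "joint_vel": joint speeds; "effort": joint torques, N m; "tcp_pos": TCP position; "orientation": TCP orientation; "ft_force": force on the tool from outside, world axes, zero at the start; "torque": the same for the moment, N m; "gripper_width": opening from 0.0 (shut) to 1.0 (fully open).
Only numpy, scipy, OpenCV 4.12 (cv2) and the standard library are available. Lean on these libraries where they do the work, as an engineer would, in place of code of your own. Each camera call takes 0.05 s, during which the arm holds its last target. There are 200 camera calls.

## Working session

There is one attempt and no reset: what is moved stays moved. The work goes in short steps, Python scripts to look and compute and a shell command to move; the robot and the scene stay as the last step left them, time stands still between calls to the robot, and variables do not carry over. Pictures are saved under pics/ and viewed, about 8 in all and at most 12, crops included, and the job is handed in when it is done.

```bash
mkdir -p pics; ls
cat > h.py <<'E'
import numpy as np, cv2
from scipy.spatial.transform import Rotation as R
from workcell import env
def grab(n):
    p,d=env.grab_frame(n); return p,d
def cam(n):
    c=env.calibration(n); K=np.array(c["intrinsics"],float); Rm=cv2.Rodrigues(np.array(c["rvec"],float))[0]; t=np.array(c["tvec"],float).ravel()
    return K,Rm,t
def ray(n,uv,z):
    K,Rm,t=cam(n); o=-Rm.T@t; d=Rm.T@np.linalg.inv(K)@np.array([uv[0],uv[1],1.]); return o+d*(z-o[2])/d[2]
def pt(n,uv,dep):
    K,Rm,t=cam(n); return Rm.T@(np.linalg.inv(K)@np.array([uv[0],uv[1],1.])*dep-t)
def proj(n,P):
    K,Rm,t=cam(n); q=K@(Rm@np.array(P,float)+t); return q[:2]/q[2]
def cloud(n,d):
    K,Rm,t=cam(n); v,u=np.mgrid[:480,:640]; q=np.stack([u,v,np.ones_like(u)],-1)@np.linalg.inv(K).T*d[...,None]; return (q-t)@Rm
def blobs(n,p,d,lo,hi,amin=20):
    h=cv2.cvtColor(p,cv2.COLOR_RGB2HSV); m=cv2.inRange(h,lo,hi); k,l,s,c=cv2.connectedComponentsWithStats(m); C=cloud(n,d)
    for i in range(1,k):
        if s[i,4]>=amin:
            w=C[(l==i)&(d>0)]; print(n,c[i].round(1),s[i].tolist(),"med",np.median(w,0).round(4) if len(w) else None,"zmax",w[:,2].max().round(3) if len(w) else None)
def save(f,p): cv2.imwrite("pics/"+f,p[...,::-1])
E
python3 - <<'E'
from h import *
s=env.observe(); print(s)
for n in("top","side"):
    p,d=grab(n); save(n+"0.png",p); np.savez("pics/"+n+"0.npz",p=p,d=d)
    K,Rm,t=cam(n); print(n,-Rm.T@t,Rm,K[0,0])
E
```

```text
pics
{'t': 0.0, 'qpos': array([-1.24980823,  0.62931635,  0.03843297,  1.51832517, -0.02699857,
        0.99630347, -0.02001981]), 'joint_vel': array([ 0.00102198, -0.00034551, -0.00130545,  0.00074362,  0.00091011,
        0.00117402, -0.0007171 ]), 'effort': array([-1.39933936e-04, -5.49706936e+01,  1.14303723e+00, -1.86642659e+01,
       -5.23827143e-02,  2.36219983e-02,  1.38491591e-04]), 'tcp_pos': array([0.24492657, 0.60142683, 0.22338693]), 'orientation': array([-0.92078855,  1.36926914,  0.91907654]), 'ft_force': array([0.21536294, 0.21292754, 0.19385607]), 'torque': array([-0.00485174, -0.00340642,  0.00420997]), 'gripper_width': 0.9995462261862151}
top [ 0.42386438 -0.04633255  1.05757533] [[-0.02982996 -0.99952834 -0.00729852]
 [-0.99437746  0.03041688 -0.10143113]
 [ 0.10160529  0.0042318  -0.99481579]] 446.5578955402767
side [ 0.17152555 -0.72491284  0.7499716 ] [[ 0.88343819 -0.4680696   0.02116162]
 [-0.2979085  -0.59598763 -0.74568711]
 [ 0.36164553  0.65246424 -0.66596015]] 569.3883586761059
```

View pics/top0.png

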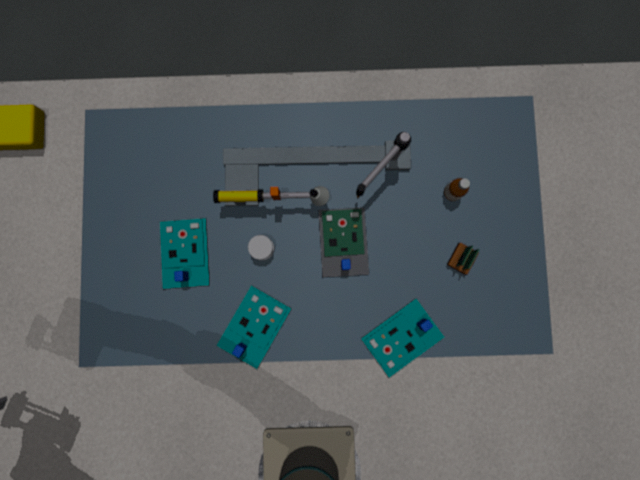

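View pics/side0.png

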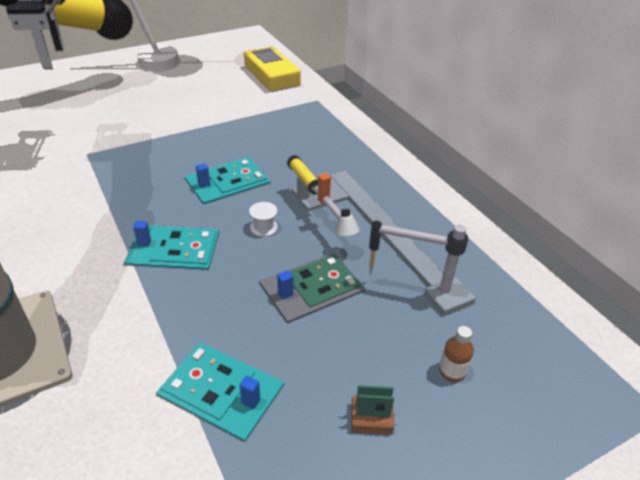

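The top view shows the grey carrier at about (344,243), with its blue grip at (346,265) and red spot at (342,222). The probe holder is at (360,190), the orange tab at (275,193) and the sleeve mouth near (262,195). In the side view the needle tip is at about (372,273). The teal carriers are decoys.

Run:
```python
from h import *
for n in("top","side"):
    f=np.load("pics/"+n+"0.npz"); p,d=f['p'],f['d']
    for nm,lo,hi in(("blue",(105,120,60),(125,255,255)),("red",(0,140,120),(4,255,255)),("red2",(172,120,120),(180,255,255)),("orange",(5,180,120),(14,255,255)),("yellow",(24,150,100),(32,255,255)),("green",(60,90,40),(80,255,140))):
        print(nm); blobs(n,p,d,lo,hi,8)
    C=cloud(n,d)
    if n=="top":
        # lamp, holder, column
        for nm,(a,b,z0,z1) in dict(holder=((340,380),(170,205),.11,.16),lamp=((305,335),(175,210),.08,.1),column=((385,415),(125,155),.15,.2)).items():
            S=C[b[0]:b[1],a[0]:a[1]].reshape(-1,3); S=S[(S[:,2]>z0)&(S[:,2]<z1)]; print(nm,len(S),np.median(S,0),S.min(0),S.max(0))
        print("railtop edge"); 
        for u in (230,270,300,340,370): 
            print(u,[C[v,u].round(3).tolist() for v in(152,157)])
print("tip ray",ray("side",(372,273),.019))
f=np.load("pics/side0.npz"); save("sidecrop.png",cv2.resize(f['p'][160:340,230:470],None,fx=3,fy=3,interpolation=cv2.INTER_CUBIC))
```

```text
blue
top [345.5 264. ] [341, 259, 10, 11, 103] med [ 0.4681 -0.0976  0.0583] zmax 0.062
top [178.6 275.6] [175, 271, 8, 10, 78] med [0.4529 0.2769 0.0584] zmax 0.061
top [425.5 325.2] [420, 320, 12, 12, 94] med [ 0.3284 -0.2682  0.0576] zmax 0.062
top [237.9 350.7] [233, 345, 11, 13, 94] med [0.2846 0.1458 0.0581] zmax 0.062
red
top [342.  222.5] [340, 221, 5, 4, 16] med [ 0.5682 -0.0943  0.0136] zmax 0.019
top [263.1 309.7] [261, 308, 5, 5, 15] med [0.3697 0.0956 0.0134] zmax 0.018
top [387.  349.5] [385, 347, 5, 5, 10] med [ 0.2715 -0.1873  0.0121] zmax 0.015
red2
orange
top [273.4 190.5] [271, 187, 7, 8, 45] med [0.6261 0.0552 0.1209] zmax 0.125
yellow
top [ 16.1 123.8] [0, 104, 34, 40, 1289] med [0.8194 0.6618 0.0502] zmax 0.057
top [237.4 195. ] [219, 191, 38, 9, 341] med [0.6274 0.1389 0.082 ] zmax 0.088
green
top [342.5 234.3] [322, 210, 42, 47, 1366] med [ 0.5395 -0.0943  0.0122] zmax 0.02
top [465.7 257.2] [462, 250, 9, 15, 21] med [ 0.4754 -0.363   0.0689] zmax 0.074
top [471.5 261.5] [469, 257, 6, 10, 10] med [ 0.4649 -0.3748  0.0685] zmax 0.071
holder 212 [ 0.6352214  -0.
[... 966 characters left out ...]
.9] [331, 273, 5, 3, 10] med [ 0.5655 -0.0921  0.0142] zmax 0.015
side [195.5 372.8] [193, 371, 6, 5, 26] med [ 0.2699 -0.186   0.014 ] zmax 0.016
red2
orange
side [324.  176.9] [320, 175, 9, 5, 32] med [0.6225 0.0511 0.1211] zmax 0.125
yellow
side [81.2 12.5] [55, 0, 50, 29, 1144] med [0.3499 0.837  0.2176] zmax 0.311
side [274.7  67.4] [245, 48, 54, 37, 707] med [0.8042 0.6648 0.0498] zmax 0.056
side [302.1 170.6] [290, 158, 25, 26, 252] med [0.6203 0.1395 0.082 ] zmax 0.088
green
side [320.4 281.6] [292, 257, 63, 48, 1233] med [ 0.5354 -0.1003  0.0126] zmax 0.018
side [377.6 396.5] [362, 394, 31, 6, 68] med [ 0.474  -0.377   0.0705] zmax 0.073
tip ray [ 0.62825113 -0.12731729  0.019     ]
```

View pics/sidecrop.png

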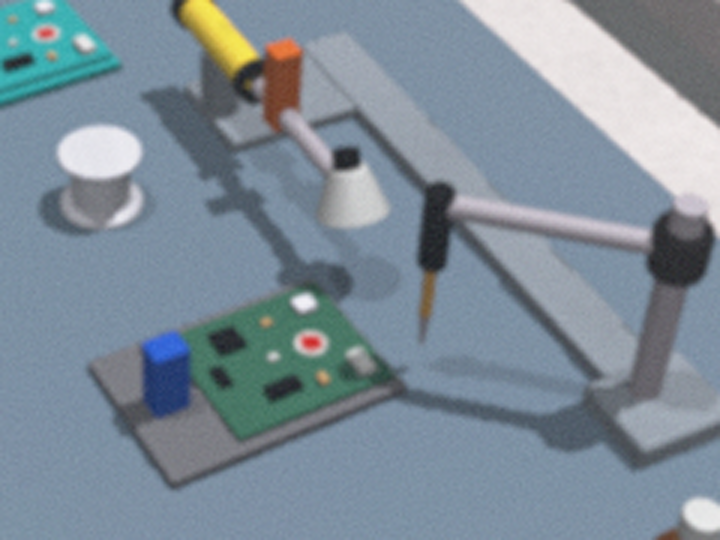

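```bash
cat >> h.py <<'E'
def plan(target,jaw,R0=None,p0=None):
    """shift & turn in tool axes from current pose to TCP target, tool x down, jaws along +-jaw"""
    s=env.observe(); A=R.from_rotvec(s['orientation']).as_matrix(); p=s['tcp_pos']
    x=np.array([0,0,-1.]); best=None
    for sg in(1,-1):
        z=np.r_[sg*np.array(jaw),0]; z/=np.linalg.norm(z); B=np.stack([x,np.cross(z,x),z],1)
        rv=R.from_matrix(A.T@B).as_rotvec()
        if best is None or np.linalg.norm(rv)<np.linalg.norm(best[0]): best=(rv,B)
    print("t",s['t'],"tcp",p.round(4),"F",s['ft_force'].round(1),"w",round(s['gripper_width'],3)); print("tool axes",A.round(3).tolist())
    d=np.array(target)-p; print("turn",best[0].round(4),"shift old axes",(A.T@d).round(4),"new axes",(best[1].T@d).round(4)," new B",best[1].round(3).tolist())
E
python3 - <<'E'
from h import *
print("tip",[ray("side",u,.019).round(4) for u in((371,274),(371.5,273.5))])
for n,g,s in(("top",(345.5,264),(342,222.5)),("side",None,(333.3,274))):
    print(n,ray(n,s,.0125).round(4), None if g is None else ray(n,g,.058).round(4))
print("tab",ray("top",(273.7,190.7),.12),ray("side",(324,176.9),.12))
S=ray("top",(342,222.5),.0125)[:2];G=ray("top",(345.5,264),.058)[:2]; d=S-G; print("len",np.linalg.norm(d),"yaw",np.arctan2(d[1],d[0]))
y=np.arctan2(d[1],d[0]); plan([.466,-.098,.2],[-np.sin(y),np.cos(y)])
E
```

```text
tip [array([ 0.6252, -0.1287,  0.019 ]), array([ 0.6267, -0.128 ,  0.019 ])]
top [ 0.5683 -0.0944  0.0125] [ 0.4682 -0.0969  0.058 ]
side [ 0.5671 -0.0921  0.0125] None
tab [0.62645849 0.05392317 0.12      ] [0.62331574 0.05352544 0.12      ]
len 0.10015223979547601 yaw 0.02469400622474919
t 0.1 tcp [0.245  0.6015 0.2235] F [ 0.6 -0.1 -0. ] w 1.0
tool axes [[-0.001, -0.926, 0.377], [-0.002, 0.377, 0.926], [-1.0, -0.0, -0.002]]
turn [-4.115e-01 -1.600e-03 -3.000e-04] shift old axes [ 0.0244 -0.4685 -0.5644] new axes [ 0.0235 -0.2037 -0.7047]  new B [[0.0, -1.0, -0.025], [0.0, -0.025, 1.0], [-1.0, -0.0, 0.0]]
```

```bash
python3 -m handwheel '[{"ax":-0.103},{"ax":-0.103},{"ax":-0.103},{"ax":-0.1025},{"tz":-0.036,"ty":-0.0102},{"tz":-0.036,"ty":-0.0102},{"tz":-0.036,"ty":-0.0102},{"tz":-0.036,"ty":-0.0102},{"tz":-0.036,"ty":-0.0102},{"tz":-0.036,"ty":-0.0102}]'; python3 -m handwheel '[{"tz":-0.036,"ty":-0.0102},{"tz":-0.036,"ty":-0.0102},{"tz":-0.036,"ty":-0.0102},{"tz":-0.036,"ty":-0.0102},{"tz":-0.036,"ty":-0.0102},{"tz":-0.036,"ty":-0.0102},{"tz":-0.036,"ty":-0.0102},{"tz":-0.036,"ty":-0.0102},{}]'
python3 -c "
from h import *
plan([.467,-.098,.2],[-.025,1])"
```

```text
t 0.1 tcp [0.245  0.6015 0.2235] F [ 0.6 -0.1 -0. ] w 1.0
tool axes [[-0.001, -0.926, 0.377], [-0.002, 0.377, 0.926], [-1.0, -0.0, -0.002]]
turn [-4.118e-01 -1.600e-03 -3.000e-04] shift old axes [ 0.0244 -0.4695 -0.564 ] new axes [ 0.0235 -0.2045 -0.7048]  new B [[0.0, -1.0, -0.025], [0.0, -0.025, 1.0], [-1.0, -0.0, 0.0]]$[0]: bad value
$[0]: bad value
```

```bash
python3 -m handwheel '[{"tx":0,"ty":0,"tz":0,"ax":-0.103,"ay":0,"az":0,"claw":1}]'; python3 -m handwheel --help | head -20
```

```text
t: 0.18
tcp_pos: [0.2449, 0.6017, 0.2236]
orientation: [-0.999, 1.331, 0.998]
ft_force: [0.5, -0.5, -0.6]
gripper_width: 1.0invalid input: not JSON, or not a number
```

```bash
python3 -m handwheel '[{"tx":0,"ty":0,"tz":0,"ax":-0.103,"ay":0,"az":0,"claw":1},{"tx":0,"ty":0,"tz":0,"ax":-0.103,"ay":0,"az":0,"claw":1},{"tx":0,"ty":0,"tz":0,"ax":-0.1025,"ay":0,"az":0,"claw":1},{"tx":0,"ty":-0.0102,"tz":-0.036,"ax":0,"ay":0,"az":0,"claw":1},{"tx":0,"ty":-0.0102,"tz":-0.036,"ax":0,"ay":0,"az":0,"claw":1},{"tx":0,"ty":-0.0102,"tz":-0.036,"ax":0,"ay":0,"az":0,"claw":1},{"tx":0,"ty":-0.0102,"tz":-0.036,"ax":0,"ay":0,"az":0,"claw":1},{"tx":0,"ty":-0.0102,"tz":-0.036,"ax":0,"ay":0,"az":0,"claw":1},{"tx":0,"ty":-0.0102,"tz":-0.036,"ax":0,"ay":0,"az":0,"claw":1},{"tx":0,"ty":-0.0102,"tz":-0.036,"ax":0,"ay":0,"az":0,"claw":1}]'; python3 -m handwheel '[{"tx":0,"ty":-0.0102,"tz":-0.036,"ax":0,"ay":0,"az":0,"claw":1},{"tx":0,"ty":-0.0102,"tz":-0.036,"ax":0,"ay":0,"az":0,"claw":1},{"tx":0,"ty":-0.0102,"tz":-0.036,"ax":0,"ay":0,"az":0,"claw":1},{"tx":0,"ty":-0.0102,"tz":-0.036,"ax":0,"ay":0,"az":0,"claw":1},{"tx":0,"ty":-0.0102,"tz":-0.036,"ax":0,"ay":0,"az":0,"claw":1},{"tx":0,"ty":-0.0102,"tz":-0.036,"ax":0,"ay":0,"az":0,"claw":1},{"tx":0,"ty":-0.0102,"tz":-0.036,"ax":0,"ay":0,"az":0,"claw":1},{"tx":0,"ty":-0.0102,"tz":-0.036,"ax":0,"ay":0,"az":0,"claw":1},{"tx":0,"ty":0,"tz":0,"ax":0,"ay":0,"az":0,"claw":1}]'
python3 -c "
from h import *
plan([.467,-.098,.2],[-.025,1])"
```

```text
t: 1.02
tcp_pos: [0.3229, 0.3498, 0.2241]
orientation: [-1.228, 1.198, 1.227]
ft_force: [0.5, -0.1, 0.3]
gripper_width: 1.0
t: 1.77
tcp_pos: [0.413, 0.0585, 0.2243]
orientation: [-1.222, 1.205, 1.217]
ft_force: [0.3, -1.1, -0.9]
gripper_width: 1.0
t 1.7667 tcp [0.413  0.0585 0.2243] F [ 0.3 -1.1 -0.9] w 1.0
tool axes [[0.001, -1.0, -0.014], [-0.003, -0.014, 1.0], [-1.0, -0.001, -0.003]]
turn [-0.0114 -0.0033  0.0008] shift old axes [ 0.0248 -0.0519 -0.1572] new axes [ 0.0243 -0.0501 -0.1578]  new B [[0.0, -1.0, -0.025], [0.0, -0.025, 1.0], [-1.0, -0.0, 0.0]]
```

```bash
python3 -m handwheel '[{"tx":0.005,"ty":-0.0101,"tz":-0.0315,"ax":-0.0115,"ay":-0.003,"az":0,"claw":1},{"tx":0.005,"ty":-0.0101,"tz":-0.0315,"ax":0,"ay":0,"az":0,"claw":1},{"tx":0.005,"ty":-0.0101,"tz":-0.0315,"ax":0,"ay":0,"az":0,"claw":1},{"tx":0.005,"ty":-0.0101,"tz":-0.0315,"ax":0,"ay":0,"az":0,"claw":1},{"tx":0.004,"ty":-0.0101,"tz":-0.0315,"ax":0,"ay":0,"az":0,"claw":1},{"tx":0.035,"ty":0,"tz":0,"ax":0,"ay":0,"az":0,"claw":1},{"tx":0.035,"ty":0,"tz":0,"ax":0,"ay":0,"az":0,"claw":1},{"tx":0.03,"ty":0,"tz":0,"ax":0,"ay":0,"az":0,"claw":1},{"tx":0,"ty":0,"tz":0,"ax":0,"ay":0,"az":0,"claw":1},{"tx":0,"ty":0,"tz":0,"ax":0,"ay":0,"az":0,"claw":1}]'
python3 - <<'E'
from h import *
plan([.467,-.0975,.04],[-.025,1])
p,d=grab("side"); save("s1.png",cv2.resize(p[150:350,200:460],None,fx=3,fy=3,interpolation=cv2.INTER_CUBIC))
E
```

```text
t: 2.6
tcp_pos: [0.4661, -0.0888, 0.099]
orientation: [-1.231, 1.192, 1.241]
ft_force: [0.7, -0.4, 1.1]
gripper_width: 1.002
t 2.6 tcp [ 0.4661 -0.0888  0.099 ] F [ 0.7 -0.4  1.1] w 1.002
tool axes [[-0.004, -0.999, -0.037], [0.004, -0.037, 0.999], [-1.0, 0.004, 0.004]]
turn [ 0.0115  0.0039 -0.0039] shift old axes [ 0.0589 -0.0008 -0.009 ] new axes [ 0.059  -0.0007 -0.0087]  new B [[0.0, -1.0, -0.025], [0.0, -0.025, 1.0], [-1.0, -0.0, 0.0]]
```

View pics/s1.png

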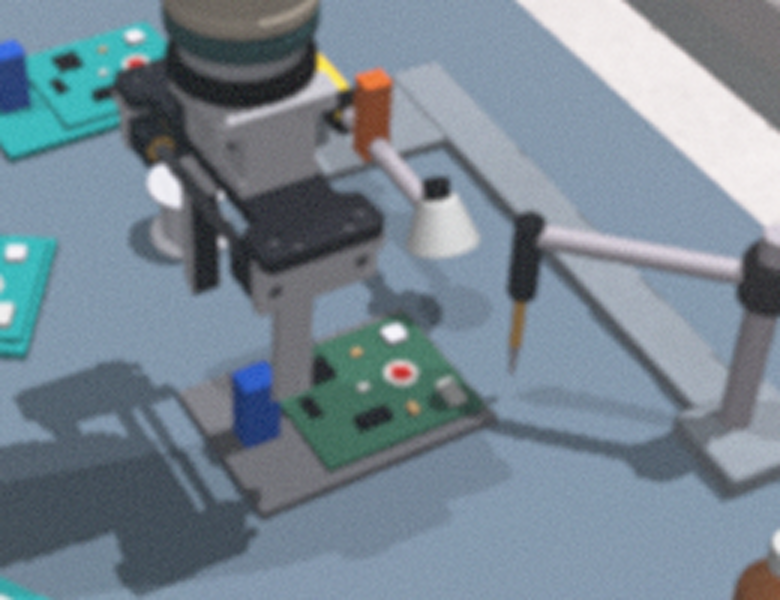

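```bash
python3 -m handwheel '[{"tx":0,"ty":-0.001,"tz":-0.009,"ax":0.0115,"ay":0.004,"az":-0.004,"claw":1},{"tx":0.03,"ty":0,"tz":0,"ax":0,"ay":0,"az":0,"claw":1},{"tx":0.029,"ty":0,"tz":0,"ax":0,"ay":0,"az":0,"claw":1},{"tx":0,"ty":0,"tz":0,"ax":0,"ay":0,"az":0,"claw":1},{"tx":0,"ty":0,"tz":0,"ax":0,"ay":0,"az":0,"claw":1},{"tx":0,"ty":0,"tz":0,"ax":0,"ay":0,"az":0,"claw":-0.4},{"tx":0,"ty":0,"tz":0,"ax":0,"ay":0,"az":0,"claw":-0.4},{"tx":0,"ty":0,"tz":0,"ax":0,"ay":0,"az":0,"claw":-0.4},{"tx":0,"ty":0,"tz":0,"ax":0,"ay":0,"az":0,"claw":-0.4},{"tx":0,"ty":0,"tz":0,"ax":0,"ay":0,"az":0,"claw":-0.4}]'; python3 -m handwheel '[{"tx":0,"ty":0,"tz":0,"ax":0,"ay":0,"az":0,"claw":-1},{"tx":0,"ty":0,"tz":0,"ax":0,"ay":0,"az":0,"claw":-1},{"tx":0,"ty":0,"tz":0,"ax":0,"ay":0,"az":0,"claw":-1},{"tx":0,"ty":0,"tz":0,"ax":0,"ay":0,"az":0,"claw":-1},{"tx":0,"ty":0,"tz":0,"ax":0,"ay":0,"az":0,"claw":-1}]'
cat >> h.py <<'E'
def spot(f=None):
    p,d=grab("side"); 
    if f: save(f,cv2.resize(p[150:350,260:460],None,fx=3,fy=3,interpolation=cv2.INTER_CUBIC))
    h=cv2.cvtColor(p,cv2.COLOR_RGB2HSV); m=(cv2.inRange(h,(0,110,100),(5,255,255))|cv2.inRange(h,(174,110,100),(180,255,255))); 
    m[:240]=0; m[330:]=0; m[:,:310]=0; m[:,420:]=0
    k,l,st,c=cv2.connectedComponentsWithStats(m)
    for i in range(1,k):
        if st[i,4]>4: print("spot px",c[i].round(2),st[i].tolist(),ray("side",c[i],.0125).round(4))
    tip=ray("side",(371.2,274),.019); print("tip",tip.round(4),"expected spot px",proj("side",[tip[0],tip[1],.0125]).round(1))
E
python3 - <<'E'
from h import *
plan([.52,-.131,.04],[-.025,1]); spot()
E
```

```text
t: 3.48
tcp_pos: [0.4693, -0.0985, 0.0417]
orientation: [-1.231, 1.194, 1.223]
ft_force: [0.0, -0.5, 0.0]
gripper_width: 0.681
t: 3.9
tcp_pos: [0.4687, -0.0984, 0.0408]
orientation: [-1.23, 1.195, 1.224]
ft_force: [-0.0, 0.8, 0.1]
gripper_width: 0.33
t 3.9 tcp [ 0.4687 -0.0984  0.0408] F [-0.   0.8  0.1] w 0.33
tool axes [[0.004, -1.0, -0.025], [-0.001, -0.025, 1.0], [-1.0, -0.004, -0.001]]
turn [-0.0004 -0.0009  0.0038] shift old axes [ 0.001  -0.0504 -0.0338] new axes [ 0.0008 -0.0504 -0.0339]  new B [[0.0, -1.0, -0.025], [0.0, -0.025, 1.0], [-1.0, -0.0, 0.0]]
spot px [333.28 273.61] [331, 272, 6, 4, 18] [ 0.5676 -0.0912  0.0125]
tip [ 0.6255 -0.1289  0.019 ] expected spot px [370.9 276.5]
```

```bash
python3 -m handwheel '[{"tx":0,"ty":0,"tz":0,"ax":0,"ay":0,"az":0,"claw":-1},{"tx":0,"ty":0,"tz":0,"ax":0,"ay":0,"az":0,"claw":-1},{"tx":0,"ty":0,"tz":0,"ax":0,"ay":0,"az":0,"claw":-1},{"tx":0,"ty":0,"tz":0,"ax":0,"ay":0,"az":0,"claw":-1},{"tx":0,"ty":0,"tz":0,"ax":0,"ay":0,"az":0,"claw":-1},{"tx":0,"ty":0,"tz":0,"ax":0,"ay":0,"az":0,"claw":-1}]'; python3 -m handwheel '[{"tx":0,"ty":-0.0044,"tz":-0.0035,"ax":0,"ay":0,"az":0,"claw":-1},{"tx":0,"ty":-0.0044,"tz":-0.0035,"ax":0,"ay":0,"az":0,"claw":-1},{"tx":0,"ty":-0.0044,"tz":-0.0035,"ax":0,"ay":0,"az":0,"claw":-1},{"tx":0,"ty":-0.0044,"tz":-0.0035,"ax":0,"ay":0,"az":0,"claw":-1},{"tx":0,"ty":-0.0044,"tz":-0.0035,"ax":0,"ay":0,"az":0,"claw":-1},{"tx":0,"ty":-0.0044,"tz":-0.0035,"ax":0,"ay":0,"az":0,"claw":-1},{"tx":0,"ty":-0.0044,"tz":-0.0035,"ax":0,"ay":0,"az":0,"claw":-1},{"tx":0,"ty":-0.0044,"tz":-0.0035,"ax":0,"ay":0,"az":0,"claw":-1},{"tx":0,"ty":-0.0044,"tz":-0.0035,"ax":0,"ay":0,"az":0,"claw":-1},{"tx":0,"ty":-0.0044,"tz":-0.0035,"ax":0,"ay":0,"az":0,"claw":-1}]';  python3 -m handwheel '[{"tx":0,"ty":0,"tz":0,"ax":0,"ay":0,"az":0,"claw":-1},{"tx":0,"ty":0,"tz":0,"ax":0,"ay":0,"az":0,"claw":-1},{"tx":0,"ty":0,"tz":0,"ax":0,"ay":0,"az":0,"claw":-1}]'
python3 - <<'E'
from h import *
plan([.52,-.131,.04],[-.025,1]); spot("s2.png")
E
```

```text
t: 4.45
tcp_pos: [0.4687, -0.0982, 0.0407]
orientation: [-1.23, 1.195, 1.225]
ft_force: [-0.2, 1.3, -1.2]
gripper_width: 0.215
t: 5.28
tcp_pos: [0.514, -0.1328, 0.0409]
orientation: [-1.23, 1.195, 1.224]
ft_force: [-0.4, 0.0, -3.2]
gripper_width: 0.215
t: 5.53
tcp_pos: [0.5136, -0.1324, 0.041]
orientation: [-1.23, 1.195, 1.224]
ft_force: [-0.2, -0.3, -4.9]
gripper_width: 0.211
t 5.5333 tcp [ 0.5136 -0.1324  0.041 ] F [-0.2 -0.3 -4.9] w 0.211
tool axes [[0.004, -1.0, -0.024], [-0.001, -0.024, 1.0], [-1.0, -0.004, -0.001]]
turn [-0.0008 -0.001   0.0039] shift old axes [ 0.001  -0.0065  0.0013] new axes [ 0.001  -0.0065  0.0013]  new B [[0.0, -1.0, -0.025], [0.0, -0.025, 1.0], [-1.0, -0.0, 0.0]]
spot px [364.63 278.58] [362, 277, 6, 4, 19] [ 0.6125 -0.1282  0.0125]
tip [ 0.6255 -0.1289  0.019 ] expected spot px [370.9 276.5]
```

View pics/s2.png

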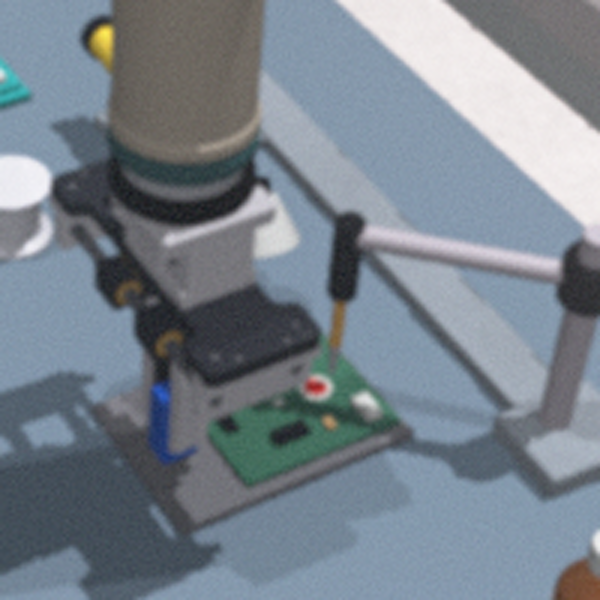

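The spot is at (364.6,278.6) and the needle tip at about (370.7,275), so the spot is still roughly 10 mm short. I'll pin the tip down more closely from the first images, without moving.

Run:
```python
from h import *
f=np.load("pics/side0.npz"); p=f['p'].astype(int)
for v in range(262,281,1): print(v,(p[v,366:379].sum(1)//3).tolist())
t=np.load("pics/top0.npz"); q=t['p'].astype(int).sum(2)//3
m=(q[178:200,350:372]<45).astype(np.uint8); k,l,st,c=cv2.connectedComponentsWithStats(m)
for i in range(1,k):
    if st[i,4]>15: u=c[i]+[350,178]; print("holder px",u,st[i],ray("top",u,.14),ray("top",u,.125))
print("proj of tip cand",[proj("side",[x,y,.019]).round(1) for x,y in((.62,-.13),(.625,-.13))])
# column cap & sleeve in side
print("needle axis: brass px -> world at given heights", [ray("side",u,z).round(4) for u,z in(((376,222),.140),((373.5,250),.085))])
save("tb.png",cv2.resize(t['p'][120:210,210:420],None,fx=3.8,fy=3.8,interpolation=cv2.INTER_CUBIC))
```

```text
262 [140, 146, 137, 123, 104, 94, 92, 103, 129, 142, 144, 142, 144]
263 [142, 146, 137, 122, 99, 87, 93, 111, 131, 141, 146, 143, 145]
264 [144, 141, 135, 119, 98, 91, 96, 113, 128, 143, 149, 144, 140]
265 [147, 145, 138, 121, 98, 92, 100, 117, 138, 142, 142, 139, 146]
266 [144, 142, 138, 126, 101, 95, 100, 129, 135, 145, 146, 145, 146]
267 [146, 143, 138, 122, 103, 99, 108, 130, 141, 144, 143, 144, 144]
268 [143, 142, 140, 124, 103, 99, 119, 134, 142, 149, 146, 144, 143]
269 [142, 144, 140, 123, 106, 101, 120, 137, 143, 142, 142, 145, 145]
270 [142, 143, 140, 126, 103, 106, 126, 142, 146, 145, 144, 146, 147]
271 [143, 142, 137, 124, 108, 110, 135, 138, 144, 144, 142, 144, 142]
272 [144, 142, 135, 123, 112, 115, 135, 142, 145, 144, 144, 141, 144]
273 [149, 145, 140, 124, 114, 123, 136, 144, 142, 145, 142, 145, 140]
274 [141, 148, 142, 132, 127, 132, 144, 142, 141, 145, 147, 143, 144]
275 [141, 143, 143, 139, 139, 137, 140, 147, 144, 142, 143, 147, 142]
276 [143, 145, 145, 140, 144, 139, 143, 146, 143, 144, 146, 142, 146]
277 [143, 145, 142, 144, 146, 143, 143, 140, 145, 142, 143, 142, 141]
278 [143, 147, 144, 145, 140, 141, 143, 145, 142, 146, 143, 136, 141]
279 [146, 146, 145, 147, 143, 144, 138, 144, 144, 139, 132, 131, 128]
280 [142, 141, 144, 142, 143, 140, 140, 139, 137, 132, 133, 124, 128]
holder px [360.11627907 189.90697674] [ 6  6 10 13 86] [ 0.61815351 -0.12870161  0.14      ] [ 0.62132963 -0.13004813  0.125     ]
proj of tip cand [array([369. , 275.4]), array([371.3, 274.5])]
needle axis: brass px -> world at given heights [array([ 0.6245, -0.1255,  0.14  ]), array([ 0.6199, -0.1342,  0.085 ])]
```

View pics/tb.png

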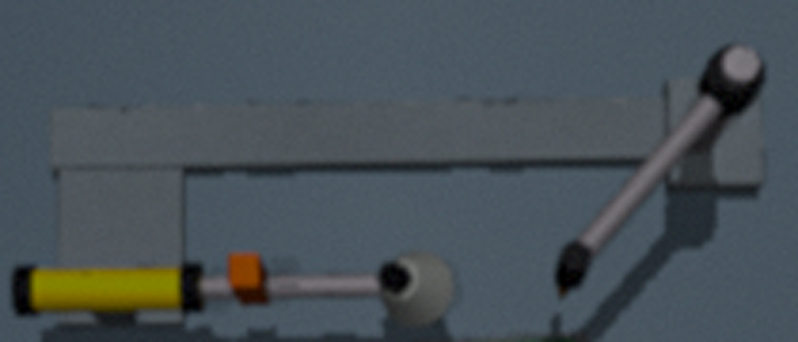

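```bash
python3 -m handwheel '[{"tx":0,"ty":-0.003,"tz":-0.0007,"ax":0,"ay":0,"az":0,"claw":-1},{"tx":0,"ty":-0.003,"tz":-0.0007,"ax":0,"ay":0,"az":0,"claw":-1},{"tx":0,"ty":-0.003,"tz":-0.0007,"ax":0,"ay":0,"az":0,"claw":-1},{"tx":0,"ty":0,"tz":0,"ax":0,"ay":0,"az":0,"claw":-1},{"tx":0,"ty":0,"tz":0,"ax":0,"ay":0,"az":0,"claw":-1},{"tx":0,"ty":0,"tz":0,"ax":0,"ay":0,"az":0,"claw":-1}]'
python3 - <<'E'
from h import *
plan([.52,-.131,.04],[-.025,1]); spot("s3.png"); t=ray("side",(370.1,274.6),.019); print(t,proj("side",[t[0],t[1],.0125]))
E
```

```text
t: 6.08
tcp_pos: [0.5227, -0.1341, 0.041]
orientation: [-1.23, 1.195, 1.224]
ft_force: [0.2, -0.2, -4.6]
gripper_width: 0.21
t 6.0833 tcp [ 0.5227 -0.1341  0.041 ] F [ 0.2 -0.2 -4.6] w 0.21
tool axes [[0.004, -1.0, -0.025], [-0.001, -0.025, 1.0], [-1.0, -0.004, -0.001]]
turn [-0.0003 -0.0009  0.0039] shift old axes [0.001  0.0026 0.0032] new axes [0.001  0.0026 0.0032]  new B [[0.0, -1.0, -0.025], [0.0, -0.025, 1.0], [-1.0, -0.0, 0.0]]
spot px [369.5 277.5] [367, 276, 6, 4, 20] [ 0.6219 -0.1299  0.0125]
tip [ 0.6255 -0.1289  0.019 ] expected spot px [370.9 276.5]
[ 0.62291395 -0.12927377  0.019     ] [369.787148   277.11950054]
```

View pics/s3.png

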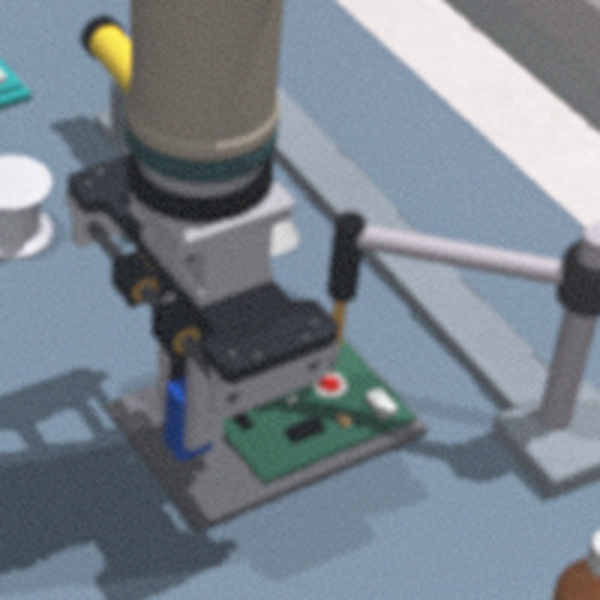

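The spot is at (369.5,277.5) against an expected (369.8,277.1), so it is within about 1 mm. I'll settle, release and lift.

```bash
python3 -m handwheel '[{"tx":0.0005,"ty":0,"tz":0,"ax":0,"ay":0,"az":0,"claw":-1},{"tx":0,"ty":0,"tz":0,"ax":0,"ay":0,"az":0,"claw":-1},{"tx":0,"ty":0,"tz":0,"ax":0,"ay":0,"az":0,"claw":0},{"tx":0,"ty":0,"tz":0,"ax":0,"ay":0,"az":0,"claw":0.2},{"tx":0,"ty":0,"tz":0,"ax":0,"ay":0,"az":0,"claw":0.2},{"tx":0,"ty":0,"tz":0,"ax":0,"ay":0,"az":0,"claw":0.2},{"tx":0,"ty":0,"tz":0,"ax":0,"ay":0,"az":0,"claw":0.2},{"tx":0,"ty":0,"tz":0,"ax":0,"ay":0,"az":0,"claw":0.2}]'
python3 -m handwheel '[{"tx":-0.015,"ty":0,"tz":0,"ax":0,"ay":0,"az":0,"claw":0.2},{"tx":-0.03,"ty":0,"tz":0,"ax":0,"ay":0,"az":0,"claw":0.2},{"tx":-0.035,"ty":0,"tz":0,"ax":0,"ay":0,"az":0,"claw":0.2},{"tx":-0.035,"ty":0,"tz":0,"ax":0,"ay":0,"az":0,"claw":0.2},{"tx":-0.035,"ty":0,"tz":0,"ax":0,"ay":0,"az":0,"claw":0.2},{"tx":-0.03,"ty":0,"tz":0,"ax":0,"ay":0,"az":0,"claw":0.2},{"tx":0,"ty":0,"tz":0,"ax":0,"ay":0,"az":0,"claw":0.2},{"tx":0,"ty":0,"tz":0,"ax":0,"ay":0,"az":0,"claw":0.2}]'
python3 - <<'E'
from h import *
a=ray("top",(210+185/3.8,120+168/3.8),.012);b=ray("top",(210+660/3.8,120+158/3.8),.012);print(a,b,"theta",-np.arctan2(a[0]-b[0],a[1]-b[1]))
a=ray("top",(210+30/3.8,120+290/3.8),.07);b=ray("top",(210+355/3.8,120+287/3.8),.07);print(a,b,"theta",-np.arctan2(a[0]-b[0],a[1]-b[1]))
plan([.625,.0538,.2],[1,-.02]); print(env.observe()['qpos'].round(2)); spot()
E
```

```text
t: 6.8
tcp_pos: [0.5229, -0.1342, 0.0407]
orientation: [-1.23, 1.195, 1.224]
ft_force: [-0.6, -0.4, 0.4]
gripper_width: 0.581
t: 7.47
tcp_pos: [0.523, -0.1343, 0.2223]
orientation: [-1.232, 1.193, 1.221]
ft_force: [-0.8, 0.4, -0.3]
gripper_width: 0.601
[0.71545599 0.10023311 0.012     ] [ 0.71236376 -0.19921709  0.012     ] theta -0.010326015782011717
[0.62836954 0.18504975 0.07      ] [ 0.62414954 -0.00729236  0.07      ] theta -0.021936533997542643
t 7.4667 tcp [ 0.523  -0.1343  0.2223] F [-0.8  0.4 -0.3] w 0.601
tool axes [[0.008, -1.0, -0.025], [-0.002, -0.025, 1.0], [-1.0, -0.008, -0.002]]
turn [-1.5261 -0.0076  0.0049] shift old axes [ 0.0228 -0.1064  0.1855] new axes [ 0.0223 -0.1901 -0.0982]  new B [[0.0, -0.02, -1.0], [0.0, -1.0, 0.02], [-1.0, -0.0, 0.0]]
[ 0.19  0.47  0.02  1.84 -0.01  0.83  1.8 ]
spot px [369.5 277.5] [367, 276, 6, 4, 20] [ 0.6219 -0.1299  0.0125]
tip [ 0.6255 -0.1289  0.019 ] expected spot px [370.9 276.5]
```

```bash
python3 -m handwheel '[{"tx":0,"ty":0,"tz":0,"ax":0.124,"ay":0,"az":0,"claw":0.2},{"tx":0,"ty":0,"tz":0,"ax":0.124,"ay":0,"az":0,"claw":0.2},{"tx":0,"ty":0,"tz":0,"ax":0.124,"ay":0,"az":0,"claw":0.2},{"tx":0,"ty":0,"tz":0,"ax":0.124,"ay":0,"az":0,"claw":0.2},{"tx":0,"ty":0,"tz":0,"ax":0.124,"ay":0,"az":0,"claw":0.2},{"tx":0,"ty":0,"tz":0,"ax":0.124,"ay":0,"az":0,"claw":0.2},{"tx":0,"ty":0,"tz":0,"ax":0.124,"ay":0,"az":0,"claw":0.2},{"tx":0,"ty":0,"tz":0,"ax":0.124,"ay":0,"az":0,"claw":0.2},{"tx":0,"ty":0,"tz":0,"ax":0.124,"ay":0,"az":0,"claw":0.2},{"tx":0,"ty":0,"tz":0,"ax":0.124,"ay":0,"az":0,"claw":0.2}]'
python3 -m handwheel '[{"tx":0,"ty":0,"tz":0,"ax":0.124,"ay":0,"az":0,"claw":0.2},{"tx":0,"ty":0,"tz":0,"ax":0.124,"ay":0,"az":0,"claw":0.2},{"tx":0,"ty":0,"tz":0,"ax":0.124,"ay":0,"az":0,"claw":0.2},{"tx":0,"ty":0.032,"tz":0.016,"ax":0,"ay":0,"az":0,"claw":0.2},{"tx":0,"ty":0.032,"tz":0.016,"ax":0,"ay":0,"az":0,"claw":0.2},{"tx":0,"ty":0.032,"tz":0.016,"ax":0,"ay":0,"az":0,"claw":0.2},{"tx":0,"ty":0.032,"tz":0.016,"ax":0,"ay":0,"az":0,"claw":0.2},{"tx":0,"ty":0.032,"tz":0.016,"ax":0,"ay":0,"az":0,"claw":0.2},{"tx":0,"ty":0.03,"tz":0.016,"ax":0,"ay":0,"az":0,"claw":0.2},{"tx":0,"ty":0,"tz":0,"ax":0,"ay":0,"az":0,"claw":0.2}]'
python3 - <<'E'
from h import *
plan([.625,.0538,.103],[1,-.02]); print(env.observe()['qpos'].round(2))
E
```

```text
t: 8.35
tcp_pos: [0.5206, -0.1338, 0.2185]
orientation: [-0.274, 1.554, 0.274]
ft_force: [1.3, 0.6, 0.5]
gripper_width: 0.602
t: 9.18
tcp_pos: [0.6225, 0.0636, 0.2176]
orientation: [0.007, 1.569, -0.003]
ft_force: [0.5, 1.0, 0.1]
gripper_width: 0.597
t 9.1833 tcp [0.6225 0.0636 0.2176] F [0.5 1.  0.1] w 0.597
tool axes [[0.002, 0.006, 1.0], [0.003, 1.0, -0.006], [-1.0, 0.003, 0.002]]
turn [ 0.0137  0.0018 -0.003 ] shift old axes [ 0.1145 -0.0101  0.0024] new axes [ 0.1146 -0.0098  0.0027]  new B [[0.0, 0.02, 1.0], [0.0, 1.0, -0.02], [-1.0, 0.0, 0.0]]
[-0.42  0.64  0.46  1.61 -0.33  0.97  0.14]
```

```bash
python3 -m handwheel '[{"tx":0,"ty":-0.01,"tz":0.0027,"ax":0.0137,"ay":0.002,"az":-0.003,"claw":0.2},{"tx":0.02,"ty":0,"tz":0,"ax":0,"ay":0,"az":0,"claw":0.2},{"tx":0.025,"ty":0,"tz":0,"ax":0,"ay":0,"az":0,"claw":0.2},{"tx":0.025,"ty":0,"tz":0,"ax":0,"ay":0,"az":0,"claw":0.2},{"tx":0.025,"ty":0,"tz":0,"ax":0,"ay":0,"az":0,"claw":0.2},{"tx":0.019,"ty":0,"tz":0,"ax":0,"ay":0,"az":0,"claw":0.2},{"tx":0,"ty":0,"tz":0,"ax":0,"ay":0,"az":0,"claw":0.2},{"tx":0,"ty":0,"tz":0,"ax":0,"ay":0,"az":0,"claw":0.2},{"tx":0,"ty":0,"tz":0,"ax":0,"ay":0,"az":0,"claw":0.2}]'
python3 - <<'E'
from h import *
plan([.625,.0538,.103],[1,-.02])
p,d=grab("side"); save("s4.png",cv2.resize(p[100:300,260:460],None,fx=3,fy=3,interpolation=cv2.INTER_CUBIC))
E
```

```text
t: 9.93
tcp_pos: [0.6241, 0.042, 0.1075]
orientation: [0.022, 1.568, -0.029]
ft_force: [0.2, 0.5, 0.2]
gripper_width: 0.601
t 9.9333 tcp [0.6241 0.042  0.1075] F [0.2 0.5 0.2] w 0.601
tool axes [[0.002, 0.032, 0.999], [-0.005, 0.999, -0.032], [-1.0, -0.005, 0.003]]
turn [-0.0124  0.0026  0.0049] shift old axes [0.0044 0.0118 0.0005] new axes [0.0045 0.0118 0.0006]  new B [[0.0, 0.02, 1.0], [0.0, 1.0, -0.02], [-1.0, 0.0, 0.0]]
```

View pics/s4.png

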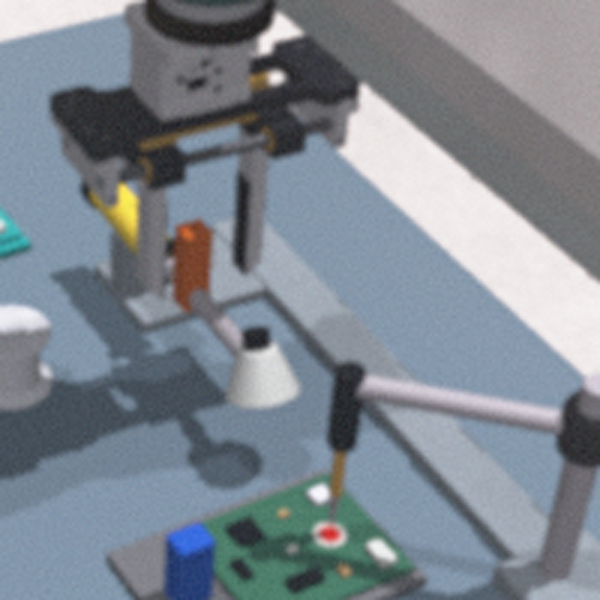

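Tab at about (190,265) in the crop sits between the open fingers, with the spot under the needle at (330,533). The grasp is about 12 mm short in y, so I'll correct that and then close.

```bash
python3 -m handwheel '[{"tx":0.0045,"ty":0.006,"tz":0.0005,"ax":-0.0124,"ay":0.0026,"az":0.005,"claw":0.2},{"tx":0,"ty":0.0058,"tz":0,"ax":0,"ay":0,"az":0,"claw":0.2},{"tx":0,"ty":0,"tz":0,"ax":0,"ay":0,"az":0,"claw":0.2},{"tx":0,"ty":0,"tz":0,"ax":0,"ay":0,"az":0,"claw":0.2},{"tx":0,"ty":0,"tz":0,"ax":0,"ay":0,"az":0,"claw":0.2},{"tx":0,"ty":0,"tz":0,"ax":0,"ay":0,"az":0,"claw":0.2}]'
python3 - <<'E'
from h import *
plan([.625,.0538,.103],[1,-.02])
E
```

```text
t: 10.48
tcp_pos: [0.6248, 0.0555, 0.1026]
orientation: [0.015, 1.571, -0.013]
ft_force: [0.5, 0.1, 0.5]
gripper_width: 0.598
t 10.4833 tcp [0.6248 0.0555 0.1026] F [0.5 0.1 0.5] w 0.598
tool axes [[-0.0, 0.018, 1.0], [0.001, 1.0, -0.018], [-1.0, 0.001, -0.0]]
turn [ 0.0022 -0.0002 -0.001 ] shift old axes [-0.0004 -0.0017  0.0003] new axes [-0.0004 -0.0017  0.0003]  new B [[0.0, 0.02, 1.0], [0.0, 1.0, -0.02], [-1.0, 0.0, 0.0]]
```

Good. Now I'll close on the tab.

```bash
python3 -m handwheel '[{"tx":0,"ty":-0.001,"tz":0,"ax":0,"ay":0,"az":0,"claw":-1},{"tx":0,"ty":0,"tz":0,"ax":0,"ay":0,"az":0,"claw":-1},{"tx":0,"ty":0,"tz":0,"ax":0,"ay":0,"az":0,"claw":-1},{"tx":0,"ty":0,"tz":0,"ax":0,"ay":0,"az":0,"claw":-1},{"tx":0,"ty":0,"tz":0,"ax":0,"ay":0,"az":0,"claw":-1},{"tx":0,"ty":0,"tz":0,"ax":0,"ay":0,"az":0,"claw":-1},{"tx":0,"ty":0,"tz":0,"ax":0,"ay":0,"az":0,"claw":-1},{"tx":0,"ty":0,"tz":0,"ax":0,"ay":0,"az":0,"claw":-1},{"tx":0,"ty":0,"tz":0,"ax":0,"ay":0,"az":0,"claw":-1},{"tx":0,"ty":0,"tz":0,"ax":0,"ay":0,"az":0,"claw":-1}]'
python3 - <<'E'
from h import *
plan([.625,.0538,.103],[1,-.02])
p,d=grab("side"); np.savez("pics/home.npz",p=p,d=d)
E
```

```text
t: 11.32
tcp_pos: [0.6268, 0.0546, 0.1025]
orientation: [0.014, 1.567, -0.013]
ft_force: [4.9, -0.0, -3.1]
gripper_width: 0.212
t 11.3167 tcp [0.6268 0.0546 0.1025] F [ 4.9 -0.  -3.1] w 0.212
tool axes [[0.004, 0.017, 1.0], [0.001, 1.0, -0.017], [-1.0, 0.001, 0.004]]
turn [ 0.0026  0.0035 -0.0008] shift old axes [-0.0005 -0.0008 -0.0017] new axes [-0.0005 -0.0008 -0.0017]  new B [[0.0, 0.02, 1.0], [0.0, 1.0, -0.02], [-1.0, 0.0, 0.0]]
```

```bash
python3 -m handwheel '[{"tx":0,"ty":0,"tz":0.002,"ax":0,"ay":0,"az":0,"claw":-1},{"tx":0,"ty":-0.005,"tz":0,"ax":0,"ay":0,"az":0,"claw":-1},{"tx":0,"ty":-0.008,"tz":0,"ax":0,"ay":0,"az":0,"claw":-1},{"tx":0,"ty":-0.01,"tz":0,"ax":0,"ay":0,"az":0,"claw":-1},{"tx":0,"ty":-0.01,"tz":0,"ax":0,"ay":0,"az":0,"claw":-1},{"tx":0,"ty":-0.01,"tz":0,"ax":0,"ay":0,"az":0,"claw":-1},{"tx":0,"ty":-0.008,"tz":0,"ax":0,"ay":0,"az":0,"claw":-1},{"tx":0,"ty":-0.005,"tz":0,"ax":0,"ay":0,"az":0,"claw":-1},{"tx":0,"ty":0,"tz":0,"ax":0,"ay":0,"az":0,"claw":-1},{"tx":0,"ty":0,"tz":0,"ax":0,"ay":0,"az":0,"claw":-1}]'
python3 -m handwheel '[{"tx":0,"ty":0,"tz":0,"ax":0,"ay":0,"az":0,"claw":-1},{"tx":0,"ty":0,"tz":0,"ax":0,"ay":0,"az":0,"claw":-1},{"tx":0,"ty":0,"tz":0,"ax":0,"ay":0,"az":0,"claw":-1}]'
python3 - <<'E'
from h import *
plan([.6257,-.0054,.103],[1,-.018]); spot()
p,d=grab("side"); save("s5.png",cv2.resize(p[130:290,270:430],None,fx=3.7,fy=3.7,interpolation=cv2.INTER_CUBIC)); np.savez("pics/s5.npz",p=p,d=d)
E
```

```text
t: 12.2
tcp_pos: [0.6261, 0.0027, 0.1025]
orientation: [0.018, 1.571, -0.007]
ft_force: [1.5, 9.4, 2.4]
gripper_width: 0.212
t: 12.45
tcp_pos: [0.6262, 0.0032, 0.1025]
orientation: [0.017, 1.571, -0.006]
ft_force: [0.7, 8.9, 2.0]
gripper_width: 0.212
t 12.45 tcp [0.6262 0.0032 0.1025] F [0.7 8.9 2. ] w 0.212
tool axes [[0.0, 0.015, 1.0], [0.007, 1.0, -0.015], [-1.0, 0.007, 0.0]]
turn [ 0.003  -0.     -0.0069] shift old axes [-0.0005 -0.0086 -0.0003] new axes [-0.0005 -0.0086 -0.0003]  new B [[0.0, 0.018, 1.0], [0.0, 1.0, -0.018], [-1.0, 0.0, 0.0]]
spot px [369.5 277.5] [367, 276, 6, 4, 20] [ 0.6219 -0.1299  0.0125]
tip [ 0.6255 -0.1289  0.019 ] expected spot px [370.9 276.5]
```

View pics/s5.png

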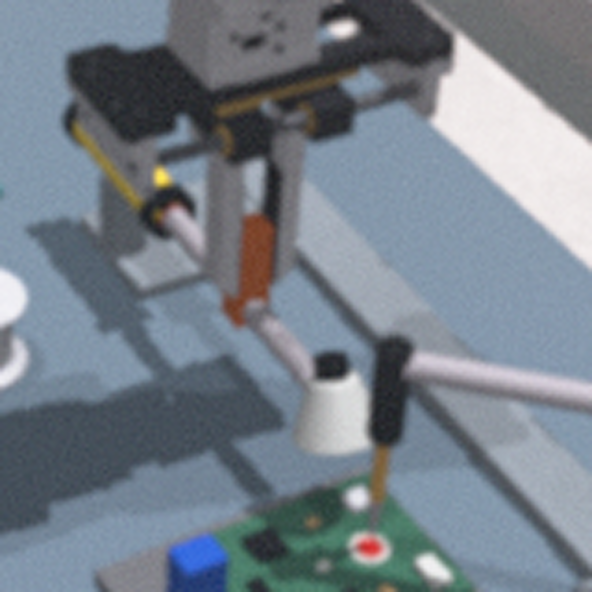

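The rod is out about 51 mm: the TCP moved 51.4 mm and the spring force reads 8.9 N. The spot hasn't moved and the red band isn't showing yet, so about 8.6 mm remains.

```bash
python3 -m handwheel '[{"tx":0,"ty":-0.004,"tz":0,"ax":0,"ay":0,"az":0,"claw":-1},{"tx":0,"ty":-0.003,"tz":0,"ax":0,"ay":0,"az":0,"claw":-1},{"tx":0,"ty":-0.0018,"tz":0,"ax":0,"ay":0,"az":0,"claw":-1},{"tx":0,"ty":0,"tz":0,"ax":0,"ay":0,"az":0,"claw":-1},{"tx":0,"ty":0,"tz":0,"ax":0,"ay":0,"az":0,"claw":-1},{"tx":0,"ty":0,"tz":0,"ax":0,"ay":0,"az":0,"claw":-1},{"tx":0,"ty":0,"tz":0,"ax":0,"ay":0,"az":0,"claw":-1},{"tx":0,"ty":0,"tz":0,"ax":0,"ay":0,"az":0,"claw":-1}]'
python3 - <<'E'
from h import *
plan([.6257,-.0054,.103],[1,-.018]); spot()
p,d=grab("side"); save("s6.png",cv2.resize(p[165:225,290:350],None,fx=9,fy=9,interpolation=cv2.INTER_CUBIC)); np.savez("pics/s6.npz",p=p,d=d)
E
```

```text
t: 13.22
tcp_pos: [0.626, -0.005, 0.1025]
orientation: [0.018, 1.571, -0.006]
ft_force: [0.2, 9.2, 2.4]
gripper_width: 0.21
t 13.2167 tcp [ 0.626  -0.005   0.1025] F [0.2 9.2 2.4] w 0.21
tool axes [[0.0, 0.015, 1.0], [0.008, 1.0, -0.015], [-1.0, 0.008, -0.0]]
turn [ 0.0032 -0.0001 -0.0078] shift old axes [-0.0005 -0.0004 -0.0003] new axes [-0.0005 -0.0004 -0.0003]  new B [[0.0, 0.018, 1.0], [0.0, 1.0, -0.018], [-1.0, 0.0, 0.0]]
spot px [369.5 277.5] [367, 276, 6, 4, 20] [ 0.6219 -0.1299  0.0125]
tip [ 0.6255 -0.1289  0.019 ] expected spot px [370.9 276.5]
```

View pics/s6.png

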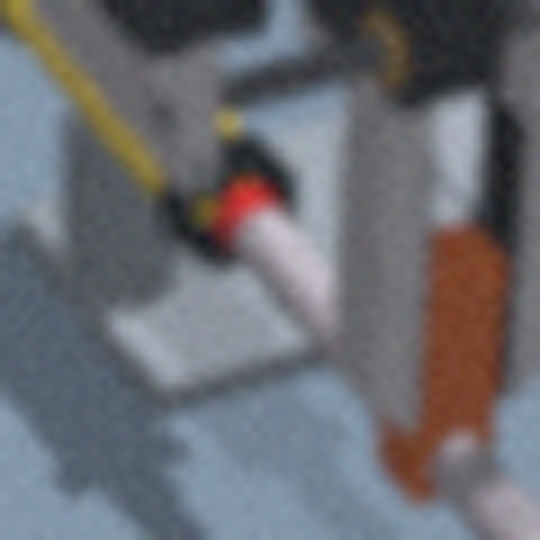

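Run:
```python
from h import *
p=np.load("pics/s6.npz")['p']; h=cv2.cvtColor(p,cv2.COLOR_RGB2HSV); m=(cv2.inRange(h,(0,100,90),(7,255,255))|cv2.inRange(h,(170,100,90),(180,255,255))); m[:175]=0;m[200:]=0;m[:,:308]=0;m[:,330:]=0
v,u=np.nonzero(m); print(len(u),u.min(),u.max(),v.min(),v.max())
# axis direction in image and band extent along it
a=proj("side",[.6265,.0846,.07]);b=proj("side",[.6263,.0746,.07]);c=proj("side",[.626,.0546,.07]); print("mouth,band front,+30:",a,b,c)
e=(b-a)/10; s=((np.c_[u,v]-a)@e)/(e@e); print("mm from mouth: pct",np.percentile(s,[0,5,25,50,75,95,100]).round(1),"px/mm",np.linalg.norm(e))
for s_ in range(-6,18,1):
    q=a+e*s_; print(s_,cv2.getRectSubPix(p,(1,1),tuple(map(float,q)))[0,0].tolist(),end=" ")
print(); print(env.observe()['tcp_pos'],env.observe()['ft_force'])
```

```text
29 314 320 185 191
mouth,band front,+30: [317.10832391 188.96612502] [319.3848622  191.65595326] [324.06230326 197.11662646]
mm from mouth: pct [-12.5 -11.5  -8.1  -5.1  -2.6   0.    1. ] px/mm 0.35238902627558555
-6 [183, 54, 55] -5 [187, 59, 62] -4 [187, 69, 72] -3 [184, 80, 84] -2 [179, 93, 98] -1 [175, 109, 113] 0 [171, 125, 130] 1 [168, 134, 140] 2 [165, 141, 149] 3 [163, 149, 157] 4 [162, 155, 165] 5 [166, 160, 169] 6 [169, 164, 173] 7 [170, 166, 175] 8 [170, 166, 177] 9 [170, 165, 176] 10 [171, 165, 175] 11 [171, 166, 175] 12 [171, 166, 175] 13 [172, 166, 176] 14 [173, 166, 177] 15 [175, 167, 179] 16 [175, 167, 179] 17 [174, 168, 178] 
[ 0.62601267 -0.00497745  0.10250044] [1.3941086  9.86599366 1.87382306]
```

Run:
```python
from h import *
t0=np.load("pics/top0.npz")['p']; t1,_=grab("top"); s0=np.load("pics/side0.npz")['p']; s1=np.load("pics/s6.npz")['p']
def tm(n,a,b,box,z,srch):
    u0,v0,u1,v1=box; T=a[v0:v1,u0:u1]; S=b[srch[1]:srch[3],srch[0]:srch[2]]
    r=cv2.matchTemplate(S,T,cv2.TM_CCOEFF_NORMED); _,mx,_,(x,y)=cv2.minMaxLoc(r)
    def par(l,c,rr): return .5*(l-rr)/(l-2*c+rr)
    dx=par(r[y,x-1],r[y,x],r[y,x+1]) if 0<x<r.shape[1]-1 else 9; dy=par(r[y-1,x],r[y,x],r[y+1,x]) if 0<y<r.shape[0]-1 else 9
    c0=np.array([(u0+u1)/2,(v0+v1)/2]); c1=c0+[srch[0]+x+dx-u0,srch[1]+y+dy-v0]
    A,B=ray(n,c0,z),ray(n,c1,z); print(n,mx.round(3),c0,c1.round(2),"moved mm",((B-A)*1e3).round(2))
tm("top",t0,t1,(311,185,331,208),.07,(325,175,365,220))
# side: lamp (crop s0 centre about 345,215); neck+body left part
tm("side",s0,s1,(332,206,358,236),.07,(338,210,384,265))
tm("side",s0,s1,(337,206,352,222),.085,(338,210,384,265))
tm("side",s0,s1,(320,262,346,284),.0125,(350,262,390,295))
cv2.imwrite("pics/t1.png",np.hstack([cv2.resize(t0[170:220,290:380],None,fx=4,fy=4),cv2.resize(t1[170:220,290:380],None,fx=4,fy=4)])[...,::-1])
```

```text
Traceback (most recent call last):
AttributeError: 'float' object has no attribute 'round'
```

Run:
```python
from h import *
t0=np.load("pics/top0.npz")['p']; t1,_=grab("top"); s0=np.load("pics/side0.npz")['p']; s1=np.load("pics/s6.npz")['p']
def tm(n,a,b,box,z,srch):
    u0,v0,u1,v1=box; T=a[v0:v1,u0:u1]; S=b[srch[1]:srch[3],srch[0]:srch[2]]
    r=cv2.matchTemplate(S,T,cv2.TM_CCOEFF_NORMED); _,mx,_,(x,y)=cv2.minMaxLoc(r)
    def par(l,c,rr): return .5*(l-rr)/(l-2*c+rr)
    dx=par(r[y,x-1],r[y,x],r[y,x+1]) if 0<x<r.shape[1]-1 else 9; dy=par(r[y-1,x],r[y,x],r[y+1,x]) if 0<y<r.shape[0]-1 else 9
    c0=np.array([(u0+u1)/2,(v0+v1)/2]); c1=c0+[srch[0]+x+dx-u0,srch[1]+y+dy-v0]
    A,B=ray(n,c0,z),ray(n,c1,z); print(n,round(mx,3),c0,c1.round(2),"moved mm",((B-A)*1e3).round(2))
tm("top",t0,t1,(311,185,331,208),.07,(325,175,365,220))
tm("side",s0,s1,(332,206,358,236),.07,(338,210,384,265))
tm("side",s0,s1,(337,206,352,222),.085,(338,210,384,265))
tm("side",s0,s1,(320,262,346,284),.0125,(350,262,390,295))
```

```text
top 0.815 [321.  196.5] [347.04 195.84] moved mm [ -0.32 -58.45   0.  ]
side 0.721 [345. 221.] [359.54 240.02] moved mm [ -3.77 -58.65   0.  ]
side 0.978 [344.5 214. ] [360.76 232.82] moved mm [ -1.05 -59.76   0.  ]
side 0.856 [333. 273.] [369.1  276.91] moved mm [ 54.18 -38.62   0.  ]
```

```bash
python3 -m handwheel '[{"tx":0,"ty":-0.0005,"tz":0,"ax":0,"ay":0,"az":0,"claw":-1},{"tx":0,"ty":0,"tz":0,"ax":0,"ay":0,"az":0,"claw":-1},{"tx":0,"ty":0,"tz":0,"ax":0,"ay":0,"az":0,"claw":-1},{"tx":0,"ty":0,"tz":0,"ax":0,"ay":0,"az":0,"claw":-1},{"tx":0,"ty":0,"tz":0,"ax":0,"ay":0,"az":0,"claw":-1},{"tx":0,"ty":0,"tz":0,"ax":0,"ay":0,"az":0,"claw":-1}]'
python3 - <<'E'
from h import *
spot(); s=env.observe(); print(s['t'],s['tcp_pos'],s['ft_force'],s['gripper_width'])
if abs(s['tcp_pos'][1]+.0054)<.001: print(env.close_job())
E
```

```text
t: 13.92
tcp_pos: [0.626, -0.0052, 0.1025]
orientation: [0.018, 1.571, -0.005]
ft_force: [1.0, 10.0, 2.7]
gripper_width: 0.21
spot px [369.5 277.5] [367, 276, 6, 4, 20] [ 0.6219 -0.1299  0.0125]
tip [ 0.6255 -0.1289  0.019 ] expected spot px [370.9 276.5]
13.9667 [ 0.62602945 -0.00513654  0.1024921 ] [ 1.26485466 10.2493986   1.79185642] 0.2119170368330186
the job is handed in; nothing more can be done
None
```

I slid the grey carrier until its red spot was under the needle, let go of it, then pinched the orange tab and pulled the rod to its mark. I handed the job in at 14.0 s, still holding the tab.

**Spot under the needle:** In the last side view the spot is within about 1–1.5 mm of the point below the tip. My estimates of the tip position differed by up to about 4 mm. The rougher first reading of the tip puts the spot about 3.7 mm off. The spot did not move after I released the carrier.

**Rod at the mark:** The tool moved 59.7 mm from the home position, and the pull was about 10 N (9.9 N expected at the mark). The best image match of the lamp gave 59.8 mm just before a last small pull of about 0.2 mm. The red band is in view at the sleeve's mouth.

**Checks that disagreed:**
- **Lamp position:** two poorer lamp matches gave about 58.5 mm of travel.
- **Red band:** projecting the band's front edge directly put it several mm short. I put this down to the coarse resolution there (0.35 px per mm) and the slanted view of the round rod.

**Other objects:** I did not measure the spool, bottle, block or probe again at the end. The arm's path stayed clear of them, and the force readings showed no contact.

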